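# Level the portion scale and keep its foot pressed

### The job

Press the scale's fold-down spirit level shut until it snaps down flat and stays. Then level the scale with the red wing knob of its levelling foot: press the knob fully down on its spring and turn it until the bubble rests between the two black lines with the knob pressed down. Finish while still holding the knob pressed down with the bubble centred, so that the foot can be locked - do not let go - and leave the tray, sandwich, bottles and timer where they are.

Things in the scene. Friction and masses are not known exactly. Their poses are not given: they have to be found in the camera images.
- scale: white portion scale on a fixed grey frame; housing 230 (x) x 240 (y) mm, top 62 mm above the worktop, tipping a few degrees sideways on the frame; the levelling foot's column stands at its right. Origin: middle of the frame's underside; x to the scale's back (steel weighing plate), -x to its front (black display strip), y to its left, z up
- level_flap (a joint): fold-down spirit level: blue flap 66 mm deep, 130 wide (y), 6 thick, on the front half of the scale, hinged along y at its far edge. Opening angle, rad: 0 = flat, shut; about 0.9 = open, front edge up. Detent: above about 0.4 it springs back open (about 10 N at the pad pushes it down), below it snaps shut and stays
- flap_hinge (a point): point on the flap's hinge axis (along its y) at mid width, about 66 mm above the worktop; its axes turn with the flap
- press_pad (a point): middle of the black-ribbed thumb pad on the flap's upper face, 50 mm from the hinge axis (pad: 38 to 66 mm, clear of the vial) and 3 mm above the flap's mid plane; moves with the flap; z = normal of the upper face
- vial_centre (a point): on top of the green tubular vial (86 mm long, 18 across, along the flap's y, 21 mm from the hinge axis), midway between its two black lines
- bubble (a joint): place of the white bubble (16 mm long) along the vial, m: 0 = midway between the black lines, + = to the scale's left (y), - = towards the knob; range +-0.03. The lines' inner edges are 26 mm apart: the bubble is wholly between them within 5 mm of 0. It runs to the high end and settles in about 1.5 s
- foot_knob: wing knob: black disc 50 mm across, 8 thick, with a red upright bar 44 long (knob x), 16 wide (knob y), 8 to 33 mm above the origin. Origin: centre of the disc's underside, about 70 mm above the worktop when up (tips a little with the scale), at x -20, y -175 mm from the scale's origin. Turns about the vertical, up to 2.4 rad either way from the bar lying along the scale's x; friction 0.05 N m
- knob_grip (a point): on the knob's axis, 24 mm above its origin: middle of the bar at a height to grip. Turning the knob clockwise seen from above sends the bubble towards the knob (-), about 20 mm per rad; counter-clockwise sends it away (+). With the knob down, 0.4 to 1.3 rad is needed
- foot_plunger (a joint): how far the knob is pressed down on its spring, m: 0 = up, 0.006 = down on its stop. About 4 N to start, 8 N fully down; springs up when let go. Pressing it down moves the bubble about 5.5 mm away from the knob (+), letting it up moves it back, so the level counts only with the knob down
- tray: dark brown food tray, 153x151x51 mm, loose; origin at the centre of its underside. Bystander
- sandwich: sandwich half standing in the tray, 86x40x62 mm, loose; origin at the centre of its underside. Bystander
- red_bottle: red sauce bottle, 57x56x195 mm, loose; origin at the centre of its underside. Bystander
- yellow_bottle: yellow sauce bottle, 57x56x195 mm, loose; origin at the centre of its underside. Bystander
- timer: red and white round dial timer, 62x62x58 mm, loose; origin at the centre of its underside. Bystander

How it is judged:
By the outcome, as a careful person would: the job done as asked, in the order asked, and still so for the second after the job is handed in, while the arm keeps its last pose, push and grip.
It also fails if it takes over 48 s, if anything falls off the work surface, if the arm or the gripper's body presses on something with over 40 N, if the wrist force passes 120 N, or if a joint passes its speed limit or range.

### The arm

A 7-joint arm with a two-finger parallel gripper is mounted at the origin on a cart in front of the work surface, level with it; the furniture and walls round the work are solid. World frame = base frame: x ahead of the robot, y to its left, z up, the work surface at z = 0. Lengths are in m, angles in rad, forces in N, time in s.
With the tool pointing down it reaches from about 0.4 to 0.875 m from the base axis. Payload 19.3 kg.
Tool frame: the origin (TCP) lies at the very end of the fingers, on their centre line; the grasp point (between the pads) lies 19 mm behind it; z points along the fingers, y is the line along which they close (so a half turn about z gives the same grasp; the last joint's range is limited). The gripper opens to 85 mm and grips with 20 to 120 N. Pads are 22 mm wide; open, the fingers measure 114 mm over their backs; the gripper's body (76 mm by 85 mm) begins 54 mm behind the grasp point. The pads swing forward as they close: fully open they stand 13 mm farther back than shut.
Start: joints at [-1.209, 0.521, -0.036, 1.599, 0.021, 1.021, -0.113], TCP at [0.262, 0.568, 0.231] pointing down, gripper open.
Joint ranges: [-2.91, 2.91], [-0.3, 2.13], [-1.5, 1.42], [0.17, 2.43], [-1.26, 4.41], [0.16, 1.93], [-2.52, 2.52]. Speed limits (rad/s): [1.89, 1.89, 2.39, 2.39, 3.01, 3.01, 3.01].

### API

Orientations are given as [roll, pitch, yaw] about the fixed x, y, z axes, in that order (R = Rz(yaw) Ry(pitch) Rx(roll)).
In Python, from workcell import bot gives the robot as it stands.
- The arm moves only by the shell command python3 -m crank 'ROWS' [FORCE]. ROWS is a JSON object of lists of equal length, an entry for each row: "travel": the shift along the world's x, y, z in cm, a list of three; "turn": the turn, a rotation vector about the world's x, y, z in degrees, a list of three; "gripper": the closure, from 0 (fully open) to 1 (shut). A call has exactly 5 rows; each row is the pose to reach, as a shift and turn from the pose commanded when the call began; what a row does not reach only later rows make up. A row lasts 1/10 s, in which the tool goes at most 50 mm and 8.59 degrees, less where a joint would pass 70% of its speed; a pose out of reach is approached as far as the arm can. A call with a gripper value outside its range is refused whole. The fingers move at their own pace and stop on an object; FORCE is the grip in N (left out, the last holds). Time passes only in rows, so rows that repeat a pose let the fingers close, or fill a call up. It gives the time, the measured TCP pose, the force, the opening and the grip force at its end, in the units of the state.
- bot.observe(): the state, without advancing time (a new reading comes with each control period).
- bot.grab_frame(name): name is "side" or "top" or "wrist"; returns a dict with "pixels" (400x640x3 uint8, red, green, blue), "fx", "fy", "cx", "cy" (pixels), "extrinsics" (4x4, takes a point from world to camera coordinates). Camera axes: x right, y down, z forward; pixel columns grow to the right and rows downward; lengths in m; the calibration is good to about 2 mm. A picture is of the moment at which its call begins. There is no depth.
- bot.job_done(): hands the job in; it is judged then, once.
The state is a dict: "clock": time; "qpos": joint angles; "qd": joint speeds; "joint_efforts": joint torques, N m; "position": TCP position; "tool_rot": TCP orientation; "force": force on the tool from outside, world axes, zero at the start; "moment": the same for the moment, N m; "grip_width": finger opening in m; "finger_force": force on a finger pad.
Only numpy, scipy, OpenCV 4.12 (cv2) and the standard library are available. Lean on these libraries where they do the work, as an engineer would, in place of code of your own. Each camera call takes 0.05 s, during which the arm holds its last target. There are 200 camera calls.

## Working session

There is one attempt and no reset: what is moved stays moved. The work goes in short steps, Python scripts to look and compute and a shell command to move; the robot and the scene stay as the last step left them, time stands still between calls to the robot, and variables do not carry over. Pictures are saved under pics/ and viewed, at most 10 in all, crops included, and the job is handed in when it is done.

```bash
mkdir -p pics; ls
cat > h.py <<'E'
import numpy as np, cv2
from workcell import bot
def grab(n,f=None):
    g=bot.grab_frame(n); g['E']=np.array(g['extrinsics'])
    if f: cv2.imwrite('pics/'+f,g['pixels'][:,:,::-1])
    return g
def ray(g,u,v):
    R=g['E'][:3,:3];t=g['E'][:3,3]
    d=R.T@np.array([(u-g['cx'])/g['fx'],(v-g['cy'])/g['fy'],1.]);return -R.T@t,d/np.linalg.norm(d)
def onz(g,u,v,z):
    c,d=ray(g,u,v);return c+d*(z-c[2])/d[2]
def tri(rs):
    A=sum(np.eye(3)-np.outer(d,d) for c,d in rs);b=sum((np.eye(3)-np.outer(d,d))@c for c,d in rs)
    p=np.linalg.solve(A,b);return p,[np.linalg.norm(np.cross(p-c,d)) for c,d in rs]
def proj(g,p):
    q=g['E'][:3,:3]@np.array(p)+g['E'][:3,3];return np.array([g['fx']*q[0]/q[2]+g['cx'],g['fy']*q[1]/q[2]+g['cy']])
E
python3 - <<'E'
from h import *
o=bot.observe(); print(o)
a=[grab(n,n+'0.png') for n in ('side','top','wrist')]
for g in a: print(g['fx'],g['cx'],g['cy'],np.round(g['E'],3).tolist())
E
```

```text
pics
{'clock': 0.0, 'qpos': array([-1.20921786,  0.52204272, -0.0363027 ,  1.59998946,  0.02118799,
        1.02113281, -0.11282197]), 'qd': array([ 0.00022934, -0.00188856,  0.00064752, -0.00069976, -0.00142533,
        0.00013343, -0.00165466]), 'joint_efforts': array([ 3.53589201e-05, -9.27090383e+01,  1.98003709e+00, -3.69934845e+01,
        1.78103935e-02,  7.94568274e-03, -3.42691806e-05]), 'position': array([0.26145479, 0.56730663, 0.23071477]), 'tool_rot': array([-3.14040815e+00,  8.79738088e-05,  2.70975427e+00]), 'force': array([ 2.36523850e-01,  4.40563199e-01, -3.84857606e-04]), 'moment': array([ 0.00200678, -0.01301887, -0.02915779]), 'finger_force': 0.0, 'grip_width': 0.08528559486437809}
471.32777794511406 321.19641943344584 189.9927128833683 [[-0.971, -0.237, 0.011, 0.58], [-0.12, 0.448, -0.886, 0.092], [0.205, -0.862, -0.464, 1.359], [0.0, 0.0, 0.0, 1.0]]
427.25558135030235 324.29332525880113 196.66906999986944 [[0.022, -1.0, 0.009, 0.157], [-0.987, -0.023, -0.157, 0.587], [0.157, -0.005, -0.988, 1.185], [0.0, 0.0, 0.0, 1.0]]
290.69595673279605 322.2790968320439 201.9527269068272 [[0.418, 0.909, -0.001, -0.624], [0.87, -0.4, 0.287, -0.038], [0.261, -0.121, -0.958, 0.38], [0.0, 0.0, 0.0, 1.0]]
```

View pics/side0.png

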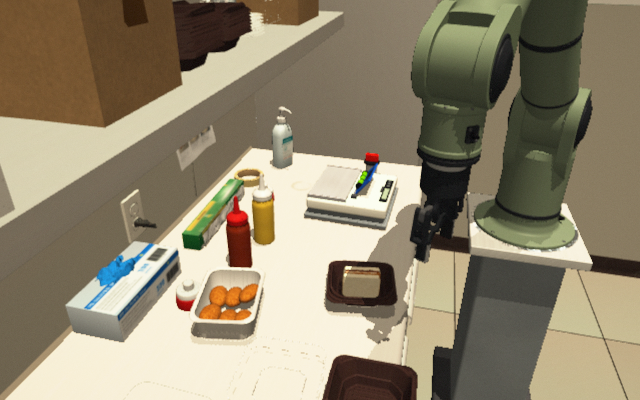

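View pics/top0.png

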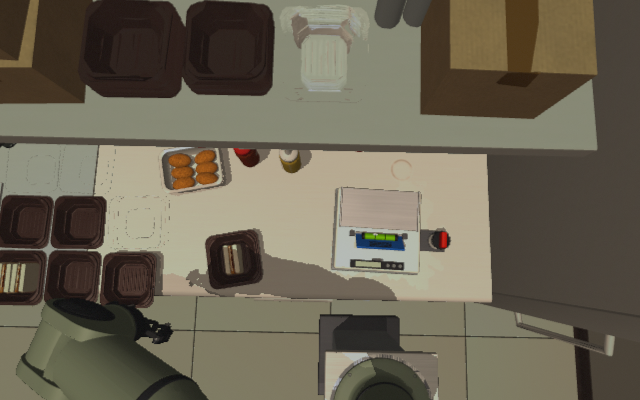

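The top view shows the scale at columns 333–421, rows 187–272. The blue flap is near (380,241), the green vial near (380,237) and the red knob bar near (444,240). In the side view the knob is at (372,158) and the flap at (367,178).

```bash
cat >> h.py <<'E'
def blob(g,kind,roi=None):
    hsv=cv2.cvtColor(g['pixels'],cv2.COLOR_RGB2HSV).astype(int);h,s,v=hsv[...,0],hsv[...,1],hsv[...,2]
    m={'red':((h<8)|(h>172))&(s>150)&(v>70),'blue':(h>95)&(h<130)&(s>120)&(v>40),'green':(h>30)&(h<75)&(s>110)&(v>60)}[kind].astype(np.uint8)
    if roi: k=np.zeros_like(m);k[roi[1]:roi[3],roi[0]:roi[2]]=1;m*=k
    n,l,st,c=cv2.connectedComponentsWithStats(m)
    i=1+np.argmax(st[1:,4]) if n>1 else 0
    return c[i],st[i],(l==i).astype(np.uint8)
E
python3 - <<'E'
from h import *
t=grab('top');s=grab('side')
for k in('red','blue','green'):
    rt=(325,180,460,280);rs=(290,130,410,230)
    a=blob(t,k,rt);b=blob(s,k,rs)
    print(k,a[0],a[1],b[0],b[1],cv2.minAreaRect(cv2.findNonZero(a[2])),tri([ray(t,*a[0]),ray(s,*b[0])]))
for u,v in((333,272),(419,273),(421,190),(341,188)): print(onz(t,u,v,.062))
for u,v,z in((235,258,.05),(430,150,.3),(430,150,.5)): print(onz(t,u,v,z))
big=lambda g,r:cv2.resize(g['pixels'][r[1]:r[3],r[0]:r[2],::-1],None,fx=4,fy=4,interpolation=cv2.INTER_CUBIC)
A=big(t,(325,180,465,280));B=big(s,(300,140,440,190))
cv2.imwrite('pics/z1.png',np.vstack([A,B]))
E
```

```text
red [442.89380531 239.61946903] [439 232   8  16 113] [371.84210526 156.85964912] [365 152  14  10 114] ((442.5, 239.5), (15.0, 7.0), 90.0) (array([ 0.46501194, -0.15883158,  0.08389501]), [np.float64(0.00026605262077368427), np.float64(0.00026605262077356777)])
blue [379.08928571 243.39508929] [356 234  48  17 448] [367.48905109 177.24817518] [356 163  22  31 137] ((379.4934997558594, 242.08700561523438), (48.06501388549805, 13.362471580505371), 4.289153575897217) (array([0.45146744, 0.01853139, 0.09465002]), [np.float64(0.0010070378934516737), np.float64(0.0010070378934516496)])
green [379.51136364 236.42613636] [364 233  31   8 176] [362.48529412 176.98529412] [357 171  11  13  68] ((379.0615234375, 236.3922882080078), (30.231159210205078, 5.990762233734131), 3.1798300743103027) (array([0.46856504, 0.01695828, 0.09283509]), [np.float64(0.0009732649009256272), np.float64(0.0009732649009257208)])
[0.37059389 0.14142538 0.062     ]
[ 0.37302388 -0.09672319  0.062     ]
[ 0.60655814 -0.10549584  0.062     ]
[0.60701997 0.12299707 0.062     ]
[0.40307576 0.41630934 0.05      ]
[ 0.65844005 -0.07180363  0.3       ]
[ 0.60256391 -0.02016213  0.5       ]
```

View pics/z1.png

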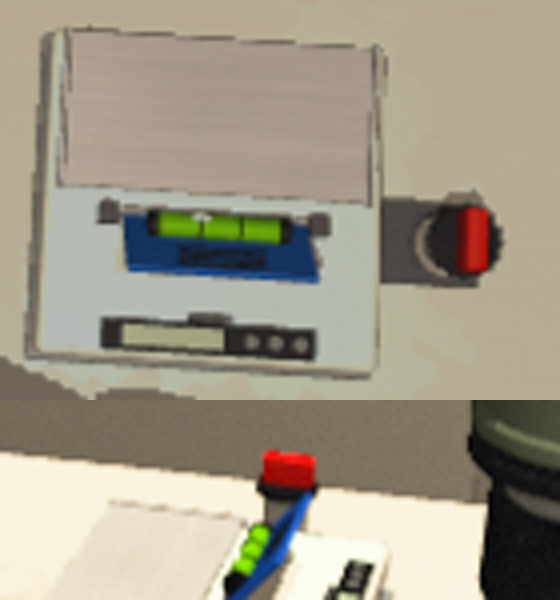

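The zoomed crop shows the bubble, a white spot, at about (203,217), left of the vial middle (222), so it is on the + side. That calls for a clockwise turn, probably about 0.9 rad. The knob bar lies roughly along the scale's x. I'll move above the scale next.

```bash
python3 -m crank '{"travel":[[2,-4,1],[4,-9,2],[7,-14,3],[10,-19,4],[13,-23,5]],"turn":[[0,0,2],[0,0,4],[0,0,6],[0,0,8],[0,0,10]],"gripper":[0,0,0,0,0]}'
python3 -m crank '{"travel":[[1,-5,0],[2,-10,0],[2,-15,0],[2,-20,0],[2,-24,0]],"turn":[[0,0,3],[0,0,6],[0,0,9],[0,0,11],[0,0,11]],"gripper":[0,0,0,0,0]}'
python3 -m crank '{"travel":[[0,-5,0],[0,-8,0],[0,-8,0],[0,-8,0],[0,-8,0]],"turn":[[0,0,0],[0,0,0],[0,0,0],[0,0,0],[0,0,0]],"gripper":[0.3,1,1,1,1]}'
python3 - <<'E'
from h import *
o=bot.observe();print(o['clock'],o['qpos'],o['position'],o['tool_rot'],o['force'])
g=grab('wrist','w1.png');t=grab('top')
c=-g['E'][:3,:3].T@g['E'][:3,3];print(c)
E
```

```text
clock: 0.75
position: [0.3785, 0.3549, 0.2772]
tool_rot: [3.142, -0.0, 2.886]
force: [1.1, 1.3, -0.3]
grip_width: 0.0856
finger_force: 0.0
clock: 1.25
position: [0.3977, 0.1143, 0.2769]
tool_rot: [3.141, 0.0, 3.076]
force: [0.8, -0.7, 0.4]
grip_width: 0.0854
finger_force: 0.0
clock: 1.75
position: [0.3982, 0.0377, 0.2768]
tool_rot: [3.141, 0.0, 3.077]
force: [-0.6, -0.7, -0.2]
grip_width: 0.0119
finger_force: 0.0
1.75 [-0.37558207  0.09548302  0.14386202  2.09347277 -0.01692258  0.95362174
  1.28398726] [0.39815691 0.03769625 0.27680105] [3.14144820e+00 2.19168369e-05 3.07735658e+00] [-0.61857773 -0.74204394 -0.15188088]
[0.32500602 0.04218858 0.41989556]
```

View pics/w1.png

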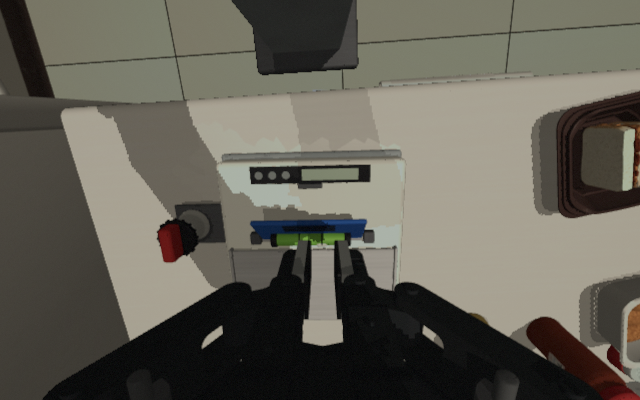

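The wrist view shows the scale square to the image. The flap's front edge runs along row 221 from column 252 to 366, the hinge blocks are at (256,238) and (369,237), and the knob bar is at (172,242).

Run:
```python
from h import *
w=grab('wrist');t=grab('top');s=grab('side')
for n,a,b in(('frontR',(252,221),(404.5,250.5)),('frontL',(366,221),(357,247)),('hingeR',(256,238),(404.8,235.5)),('hingeL',(369,237),(352,232.5))):
    print(n,*tri([ray(w,*a),ray(t,*b)]))
for k,rw in(('red',(140,200,220,280)),('blue',None),('green',(240,200,370,260))):
    a=blob(w,k,rw);b=blob(t,k,(325,180,460,280));print(k,a[0],a[1],b[0],tri([ray(w,*a[0]),ray(t,*b[0])]))
```

```text
frontR [ 0.43243775 -0.04458806  0.11668976] [np.float64(0.0017955298063562337), np.float64(0.0017955298063562187)]
frontL [0.43765908 0.08169216 0.12585519] [np.float64(0.0007390146426744145), np.float64(0.0007390146426744954)]
hingeR [ 0.47597176 -0.05684169  0.06304386] [np.float64(0.0011257960957072257), np.float64(0.0011257960957072569)]
hingeL [0.47944685 0.09188257 0.07471775] [np.float64(0.000956881657407332), np.float64(0.0009568816574072695)]
red [166.31382979 245.36170213] [158 230  17  32 376] [319.5 199.5] (array([0.39785597, 0.13375915, 0.50841386]), [np.float64(0.11542022536840114), np.float64(0.11542022536840103)])
blue [309.51342282 226.63506711] [ 250  220  116   19 1192] [362.06164384 241.71917808] (array([0.45668877, 0.04029323, 0.07655574]), [np.float64(0.022739516102641282), np.float64(0.022739516102641275)])
green [287.07755102 239.32653061] [277 234  22  12 245] [367.40540541 235.51351351] (array([0.46677459, 0.02136051, 0.10136282]), [np.float64(0.029839242485777462), np.float64(0.029839242485777445)])
```

```bash
python3 -m crank '{"travel":[[3,-1,-4],[5.5,-2,-8],[5.5,-2,-12],[5.5,-2,-15],[5.5,-2,-15]],"turn":[[0,0,0],[0,0,0],[0,0,0],[0,0,0],[0,0,0]],"gripper":[1,1,1,1,1]}'
python3 - <<'E'
from h import *
o=bot.observe();print(o['position'],o['tool_rot'],o['grip_width'],o['force'])
g=grab('wrist');s=grab('side')
big=lambda g,r,f:cv2.resize(g['pixels'][r[1]:r[3],r[0]:r[2],::-1],None,fx=f,fy=f,interpolation=cv2.INTER_CUBIC)
A=big(g,(160,100,480,300),2);B=big(s,(300,130,460,230),4)
cv2.imwrite('pics/z2.png',cv2.resize(np.vstack([A,B]),None,fx=.75,fy=.75))
E
```

```text
clock: 2.5
position: [0.4512, 0.0169, 0.1239]
tool_rot: [-3.14, -0.006, 3.077]
force: [0.0, 0.5, 0.5]
grip_width: 0.0001
finger_force: 0.0
[0.4511925  0.01686481 0.12388951] [-3.14006075 -0.00581462  3.07671624] 5.2227685036499755e-05 [0.01694665 0.4698401  0.46378128]
```

View pics/z2.png

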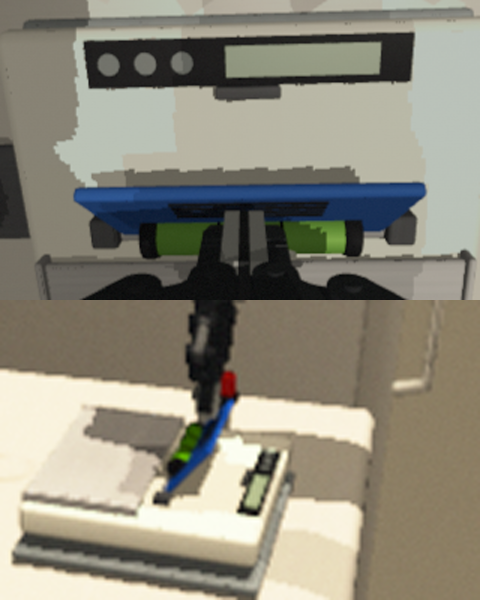

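The closed fingertips sit just above the black pad, with the flap's front edge in front of them. Next I press along the arc.

```bash
python3 -m crank '{"travel":[[0,0,-1],[-0.6,0,-1.7],[-1.1,0,-2.3],[-1.5,0,-3],[-1.9,0,-3.7]],"turn":[[0,0,0],[0,0,0],[0,0,0],[0,0,0],[0,0,0]],"gripper":[1,1,1,1,1]}'
python3 -m crank '{"travel":[[-0.2,0,-0.5],[-0.3,0,-1],[-0.4,0,-1.4],[-0.4,0,-1.6],[-0.4,0,-1.8]],"turn":[[0,0,0],[0,0,0],[0,0,0],[0,0,0],[0,0,0]],"gripper":[1,1,1,1,1]}'
```

```text
clock: 3.1
position: [0.4344, 0.0173, 0.0903]
tool_rot: [3.141, 0.002, 3.077]
force: [0.5, 1.1, 1.0]
grip_width: -0.0004
finger_force: 0.7
clock: 3.6
position: [0.4302, 0.0168, 0.0716]
tool_rot: [-3.142, 0.0, 3.076]
force: [0.0, 0.5, -0.4]
grip_width: 0.0
finger_force: 0.0
```

```bash
python3 -m crank '{"travel":[[0,0,-0.2],[0,0,-0.4],[0,0,-0.5],[0,0,-0.5],[0,0,-0.5]],"turn":[[0,0,0],[0,0,0],[0,0,0],[0,0,0],[0,0,0]],"gripper":[1,1,1,1,1]}'
python3 -m crank '{"travel":[[0,0,3],[0,-3,8],[0,-8,11],[0,-13,12],[2,-16,12]],"turn":[[0,0,0],[0,0,0],[0,0,0],[0,0,0],[0,0,0]],"gripper":[1,0.5,0,0,0]}'
python3 - <<'E'
from h import *
o=bot.observe();print(o['position'],o['tool_rot'],o['grip_width'],o['force'],o['qpos'])
g=grab('wrist');s=grab('side');t=grab('top','t3.png')
big=lambda g,r,f:cv2.resize(g['pixels'][r[1]:r[3],r[0]:r[2],::-1],None,fx=f,fy=f,interpolation=cv2.INTER_CUBIC)
A=g['pixels'][:,:,::-1];B=np.hstack([big(s,(300,130,440,230),3),big(t,(325,180,465,280),3)])[:,:640]
B=np.hstack([big(s,(300,130,400,205),3.2),big(t,(330,200,430,275),3.2)])
cv2.imwrite('pics/z3.png',np.vstack([A,B])[:600])
E
```

```text
clock: 4.1
position: [0.4299, 0.0169, 0.0672]
tool_rot: [3.141, -0.0, 3.076]
force: [-6.3, 0.2, 21.8]
grip_width: 0.0001
finger_force: 11.2
clock: 4.6
position: [0.4493, -0.1451, 0.1889]
tool_rot: [3.141, 0.002, 3.076]
force: [1.4, 1.2, 0.7]
grip_width: 0.0579
finger_force: 0.0
[ 0.449343   -0.14508426  0.18888632] [3.14143361e+00 2.34568656e-03 3.07625480e+00] 0.05794852783420307 [1.38227789 1.20637806 0.68673903] [ 0.0265      0.34475349  0.20106956  2.04459108 -0.09899728  0.75882071
  1.79327929]
```

View pics/z3.png

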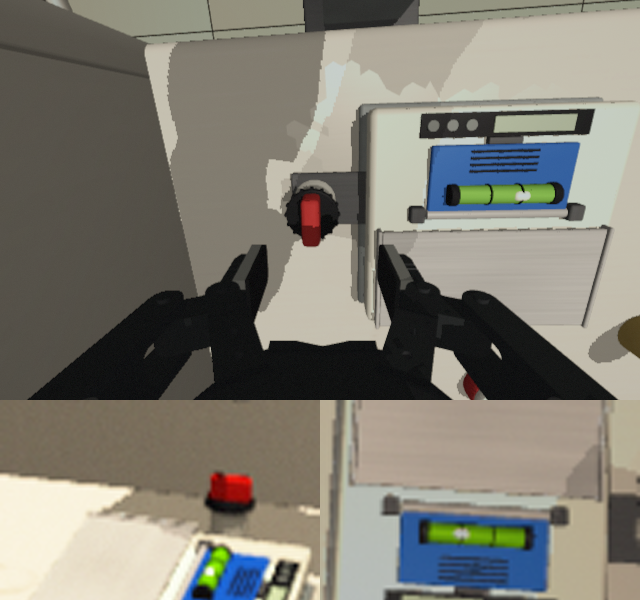

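The wrist view shows the flap flat and shut, with the bubble at (523,196) between lines at 489 and 528, about 12 mm to the + side. The knob bar is at (312,220). I'll measure the knob from the wrist and side views.

Run:
```python
from h import *
w=grab('wrist');s=grab('side')
a=blob(w,'red',(280,170,360,260));b=blob(s,'red',(340,130,410,180))
p,e=tri([ray(w,*a[0]),ray(s,*b[0])]);print(a[0],a[1],b[0],b[1],p,e)
print(cv2.minAreaRect(cv2.findNonZero(a[2])),cv2.minAreaRect(cv2.findNonZero(b[2])))
# top-face brightness
px=w['pixels'];m=a[2]>0
for v in range(192,248,4):
    c=np.where(m[v])[0]; print(v,c.min() if len(c) else None,c.max() if len(c) else None,[int(px[v,x,0]) for x in c[::3]])
for z in(.095,.103):
  print(z,[np.round(onz(w,u,v,z)[:2],4) for u,v in((303,195),(319,195),(321,235),(302,235))])
# side extremes
for u,v in((365,152),(379,152),(365,162),(379,162)): pass
```

```text
[311.28827878 218.83526927] [301 193  20  53 947] [372.         157.05504587] [365 153  14   9 109] [ 0.46500675 -0.15694811  0.08448653] [np.float64(0.001122507390351632), np.float64(0.0011225073903516033)]
((310.5, 219.0), (52.0, 19.0), 90.0) ((371.5, 157.0), (8.0, 13.0), 90.0)
192 None None []
196 304 320 [74, 96, 98, 101, 101, 98]
200 303 320 [112, 147, 134, 149, 150, 125]
204 301 320 [73, 154, 167, 169, 172, 168, 132]
208 302 320 [121, 162, 169, 171, 175, 165, 97]
212 302 320 [112, 162, 168, 172, 175, 164, 99]
216 302 320 [100, 161, 169, 171, 174, 164, 102]
220 302 320 [88, 158, 168, 171, 173, 165, 108]
224 302 320 [74, 157, 169, 171, 172, 165, 111]
228 303 320 [126, 154, 92, 92, 92, 131]
232 303 320 [82, 92, 91, 92, 93, 88]
236 303 320 [79, 91, 93, 92, 92, 89]
240 304 320 [87, 91, 131, 92, 92, 86]
244 305 318 [86, 92, 90, 90, 89]
0.095 [array([ 0.4407, -0.1616]), array([ 0.4417, -0.1482]), array([ 0.478, -0.149]), array([ 0.4768, -0.1656])]
0.103 [array([ 0.4386, -0.1609]), array([ 0.4395, -0.1479]), array([ 0.4745, -0.1488]), array([ 0.4734, -0.1648])]
```

```bash
python3 - <<'E'
from h import *
w=grab('wrist');s=grab('side')
print([tri([ray(w,311,v),ray(s,372,r)])[0].round(4).tolist() for v,r in((224,154),(224,155))])
E
python3 -m crank '{"travel":[[0.5,-0.5,-2],[1,-1,-4],[1.5,-1.2,-6],[1.5,-1.2,-6],[1.5,-1.2,-6]],"turn":[[0,0,0],[0,0,0],[0,0,0],[0,0,0],[0,0,0]],"gripper":[0,0,0,0,0]}'
```

```text
[[0.4647, -0.1536, 0.0966], [0.4652, -0.1538, 0.0932]]
clock: 5.45
position: [0.4648, -0.1544, 0.127]
tool_rot: [3.141, -0.001, 3.077]
force: [0.4, 0.0, 0.7]
grip_width: 0.0851
finger_force: 0.0
```

Run:
```python
from h import *
w=grab('wrist','w4.png');o=bot.observe();print(o['position'],o['tool_rot'])
a=blob(w,'red',(200,100,440,399));print(a[0],a[1],cv2.minAreaRect(cv2.findNonZero(a[2])))
for p in((.4425,-.157,.103),(.4865,-.157,.103),(.4425,-.157,.078),(.4645,-.149,.103),(.4645,-.165,.103)): print(proj(w,p))
print('axis',proj(w,[*o['position'][:2],.103]))
```

```text
[ 0.46509789 -0.15455692  0.12744867] [3.14155199e+00 1.47418026e-04 3.07715222e+00]
[319.01233046 229.6972873 ] [ 307  195   25   70 1622] ((319.0, 229.5), (69.0, 24.0), 90.0)
[315.8086094  203.72914873]
[320.57042513 268.90009743]
[316.5860612  193.04742152]
[331.09851808 236.69308474]
[305.46627616 238.19710311]
axis [322.24785371 238.10008034]
```

View pics/w4.png

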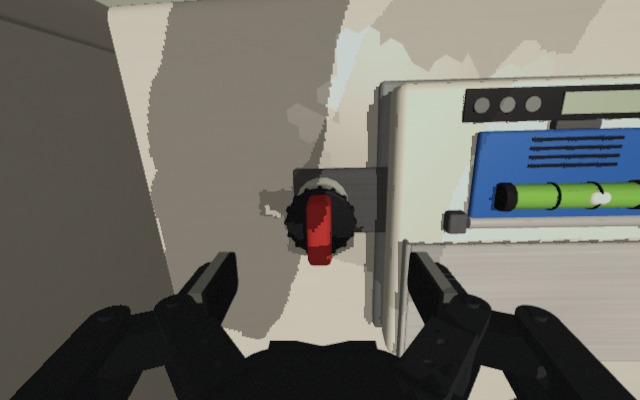

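The wrist view shows the red bar at columns 307–332 and rows 195–265, which matches the predicted place within 2–3 mm and lies between the open fingers. Next I descend and grip.

```bash
python3 -m crank '{"travel":[[-0.2,-0.1,-2],[-0.2,-0.1,-4],[-0.2,-0.1,-4.3],[-0.2,-0.1,-4.3],[-0.2,-0.1,-4.3]],"turn":[[0,0,0],[0,0,0],[0,0,0],[0,0,0],[0,0,0]],"gripper":[0,0,0,0.4,0.6]}' 40
python3 -m crank '{"travel":[[0,0,0],[0,0,0],[0,0,0],[0,0,0],[0,0,0]],"turn":[[0,0,0],[0,0,0],[0,0,0],[0,0,0],[0,0,0]],"gripper":[0.8,1,1,1,1]}' 40
python3 -c "
from h import *
o=bot.observe();print(o['position'],o['force'],o['moment'],o['grip_width'],o['finger_force'])"
```

```text
clock: 6.0
position: [0.4636, -0.1561, 0.0849]
tool_rot: [-3.141, 0.001, 3.076]
force: [-0.1, 0.3, -0.0]
grip_width: 0.0588
finger_force: 0.0
clock: 6.5
position: [0.4632, -0.1564, 0.0839]
tool_rot: [-3.141, 0.0, 3.076]
force: [1.1, -2.1, 3.5]
grip_width: 0.0146
finger_force: 42.5
[ 0.46319162 -0.15637672  0.0839458 ] [ 1.09170822 -2.13078471  3.45587676] [-0.39043838  0.06290965  0.04525116] 0.01461124708557321 42.54030883312225
```

```bash
python3 -m crank '{"travel":[[0,0,-0.2],[0,0,-0.4],[0,0,-0.6],[0,0,-0.6],[0,0,-0.6]],"turn":[[0,0,0],[0,0,0],[0,0,0],[0,0,0],[0,0,0]],"gripper":[1,1,1,1,1]}' 50
python3 -m crank '{"travel":[[0,0,0],[0,0,-0.1],[0,0,-0.1],[0,0,-0.1],[0,0,-0.1]],"turn":[[0,0,0],[0,0,0],[0,0,0],[0,0,0],[0,0,0]],"gripper":[1,1,1,1,1]}' 50
```

```text
clock: 7.0
position: [0.4632, -0.1565, 0.0777]
tool_rot: [-3.141, 0.0, 3.076]
force: [-0.4, -3.8, 6.4]
grip_width: 0.0148
finger_force: 52.4
clock: 7.5
position: [0.4632, -0.1564, 0.0768]
tool_rot: [-3.141, 0.0, 3.076]
force: [-0.7, -4.8, 7.8]
grip_width: 0.0149
finger_force: 52.4
```

```bash
python3 -m crank '{"travel":[[0,0,-0.1],[0,0,-0.1],[0,0,-0.2],[0,0,-0.2],[0,0,-0.2]],"turn":[[0,0,0],[0,0,0],[0,0,0],[0,0,0],[0,0,0]],"gripper":[1,1,1,1,1]}' 50
python3 - <<'E'
from h import *
o=bot.observe();print(o['position'],o['force'],o['moment'],o['qpos'])
t=grab('top','t5.png');w=grab('wrist','w5.png');s=grab('side')
big=lambda g,r,f:cv2.resize(g['pixels'][r[1]:r[3],r[0]:r[2],::-1],None,fx=f,fy=f,interpolation=cv2.INTER_CUBIC)
B=np.hstack([big(s,(320,130,400,205),4),big(t,(340,200,420,275),4)])
cv2.imwrite('pics/z5.png',np.vstack([B,w['pixels'][:260,:,::-1]]))
E
```

```text
clock: 8.0
position: [0.4637, -0.1566, 0.0753]
tool_rot: [-3.141, 0.002, 3.076]
force: [-0.9, -4.6, 19.2]
grip_width: 0.0145
finger_force: 54.2
[ 0.46373516 -0.15663246  0.07532563] [-0.92306329 -4.5895867  19.19807462] [-0.63260488  0.30391915  0.03251768] [ 0.09476135  0.5640361   0.14526712  2.08025095 -0.15989669  0.50587664
  1.86281166]
```

View pics/z5.png

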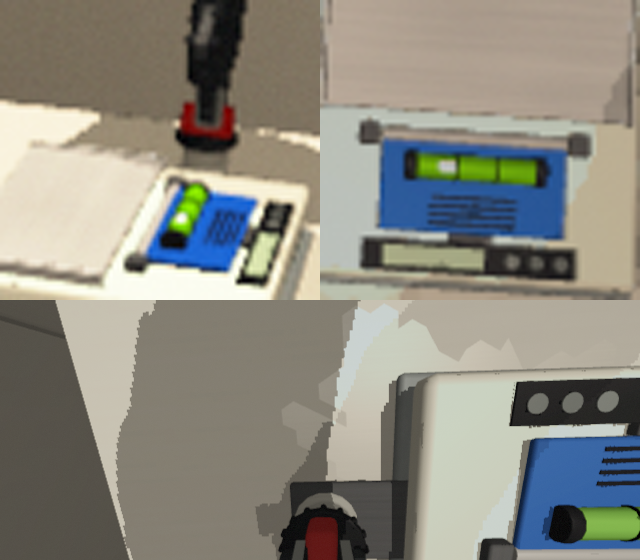

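The knob is on its stop: the force rose from 8 N to 19 N. In the top crop the bubble is at column 447 and the lines at 459 and 498, so it is about +19 mm off and needs about 54° clockwise. I'll turn 45° first, then measure.

```bash
cat > meter.py <<'E'
from h import *
def bubble():
    g=grab('top');px=g['pixels'];hsv=cv2.cvtColor(px,cv2.COLOR_RGB2HSV).astype(int)
    r=(350,225,415,250);sub=hsv[r[1]:r[3],r[0]:r[2]]
    gm=((sub[...,0]>30)&(sub[...,0]<75)&(sub[...,1]>110)&(sub[...,2]>60)).astype(np.uint8)
    pts=cv2.findNonZero(gm)[:,0].astype(float);c=pts.mean(0)
    vx,vy,x0,y0=cv2.fitLine(pts.astype(np.float32),cv2.DIST_L2,0,.01,.01).ravel()
    if vx<0: vx,vy=-vx,-vy
    s=np.arange(-24,24,.25);P=[]
    for k in(-1,0,1): P.append(cv2.remap(px.astype(np.float32),(r[0]+x0+s*vx-k*vy).astype(np.float32)[None],(r[1]+y0+s*vy+k*vx).astype(np.float32)[None],cv2.INTER_LINEAR)[0])
    P=np.mean(P,0);B=P[:,2];G=P[:,1]
    return s,P
E
python3 -m crank '{"travel":[[0,0,0],[0,0,0],[0,0,0],[0,0,0],[0,0,0]],"turn":[[0,0,-7],[0,0,-14],[0,0,-21],[0,0,-28],[0,0,-33]],"gripper":[1,1,1,1,1]}' 50
python3 -m crank '{"travel":[[0,0,0],[0,0,0],[0,0,0],[0,0,0],[0,0,0]],"turn":[[0,0,-6],[0,0,-12],[0,0,-12],[0,0,-12],[0,0,-12]],"gripper":[1,1,1,1,1]}' 50
python3 -m crank '{"travel":[[0,0,0],[0,0,0],[0,0,0],[0,0,0],[0,0,0]],"turn":[[0,0,0],[0,0,0],[0,0,0],[0,0,0],[0,0,0]],"gripper":[1,1,1,1,1]}' 50
python3 -m crank '{"travel":[[0,0,0],[0,0,0],[0,0,0],[0,0,0],[0,0,0]],"turn":[[0,0,0],[0,0,0],[0,0,0],[0,0,0],[0,0,0]],"gripper":[1,1,1,1,1]}' 50
python3 - <<'E'
from meter import *
s,P=bubble()
for a,p in list(zip(s,P.astype(int)))[::4]: print(a,p.tolist(),end='; ')
t=grab('top','t6.png');w=grab('wrist');sd=grab('side')
big=lambda g,r,f:cv2.resize(g['pixels'][r[1]:r[3],r[0]:r[2],::-1],None,fx=f,fy=f,interpolation=cv2.INTER_CUBIC)
B=np.hstack([big(sd,(320,130,400,205),4),big(t,(340,200,420,275),4)])
cv2.imwrite('pics/z6.png',np.vstack([B,w['pixels'][:300,:,::-1]]))
E
```

```text
clock: 8.65
position: [0.4639, -0.1554, 0.0752]
tool_rot: [3.14, 0.001, 2.496]
force: [0.2, 4.7, 18.8]
grip_width: 0.0146
finger_force: 54.2
clock: 9.15
position: [0.464, -0.155, 0.0752]
tool_rot: [3.14, -0.0, 2.292]
force: [0.9, 6.8, 18.8]
grip_width: 0.0146
finger_force: 54.1
clock: 9.65
position: [0.464, -0.155, 0.0752]
tool_rot: [3.14, -0.0, 2.292]
force: [2.2, 6.0, 19.1]
grip_width: 0.0147
finger_force: 54.1
clock: 10.15
position: [0.4641, -0.155, 0.0752]
tool_rot: [3.14, -0.0, 2.292]
force: [0.1, 7.7, 18.2]
grip_width: 0.0144
finger_force: 54.1
-24.0 [105, 133, 166]; -23.0 [43, 90, 155]; -22.0 [46, 92, 157]; -21.0 [46, 91, 157]; -20.0 [44, 89, 153]; -19.0 [38, 75, 127]; -18.0 [32, 45, 66]; -17.0 [37, 35, 33]; -16.0 [48, 57, 31]; -15.0 [75, 111, 17]; -14.0 [104, 159, 10]; -13.0 [111, 169, 10]; -12.0 [111, 169, 10]; -11.0 [110, 169, 10]; -10.0 [110, 168, 10]; -9.0 [110, 168, 10]; -8.0 [109, 168, 10]; -7.0 [107, 165, 10]; -6.0 [96, 145, 13]; -5.0 [95, 121, 50]; -4.0 [137, 147, 118]; -3.0 [170, 181, 151]; -2.0 [169, 181, 150]; -1.0 [163, 177, 138]; 0.0 [132, 165, 70]; 1.0 [106, 161, 10]; 2.0 [105, 164, 10]; 3.0 [103, 160, 10]; 4.0 [89, 138, 10]; 5.0 [75, 115, 10]; 6.0 [89, 138, 10]; 7.0 [104, 162, 10]; 8.0 [104, 162, 10]; 9.0 [103, 162, 10]; 10.0 [102, 161, 10]; 11.0 [101, 160, 10]; 12.0 [101, 159, 10]; 13.0 [101, 159, 10]; 14.0 [95, 150, 10]; 15.0 [66, 93, 21]; 16.0 [38, 36, 36]; 17.0 [35, 43, 59]; 18.0 [37, 68, 115]; 19.0 [42, 89, 154]; 20.0 [41, 88, 153]; 21.0 [47, 86, 144]; 22.0 [84, 103, 131]; 23.0 [151, 149, 137];
```

View pics/z6.png

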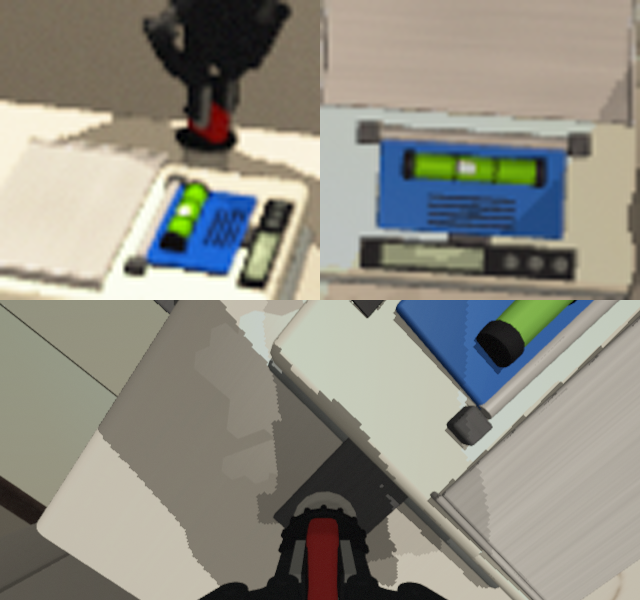

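The bubble is now on the left line, from about −5.7 to +0.25 px, with lines at −5.3 and +5 px. That is about +6.5 mm, so I turn a further 18° clockwise.

```bash
python3 -m crank '{"travel":[[0,0,0],[0,0,0],[0,0,0],[0,0,0],[0,0,0]],"turn":[[0,0,-6],[0,0,-12],[0,0,-18],[0,0,-18],[0,0,-18]],"gripper":[1,1,1,1,1]}' 50 >/dev/null
for i in 1 2 3; do python3 -m crank '{"travel":[[0,0,0],[0,0,0],[0,0,0],[0,0,0],[0,0,0]],"turn":[[0,0,0],[0,0,0],[0,0,0],[0,0,0],[0,0,0]],"gripper":[1,1,1,1,1]}' 50; done
python3 - <<'E'
from meter import *
s,P=bubble();B=P[:,2];G=P[:,1]
for a,p in list(zip(s,P.astype(int)))[60:130:2]: print(a,p.tolist(),end='; ')
w=B>80; w&=abs(s)<13; print('\nbubble',s[w].min(),s[w].max())
E
```

```text
clock: 11.35
position: [0.4642, -0.1545, 0.0752]
tool_rot: [3.14, -0.001, 1.978]
force: [2.0, 10.7, 19.0]
grip_width: 0.0142
finger_force: 54.0
clock: 11.85
position: [0.4642, -0.1545, 0.0752]
tool_rot: [3.14, -0.001, 1.978]
force: [2.6, 9.4, 19.0]
grip_width: 0.0144
finger_force: 54.0
clock: 12.35
position: [0.4642, -0.1545, 0.0752]
tool_rot: [3.139, -0.001, 1.978]
force: [2.3, 9.9, 18.6]
grip_width: 0.0149
finger_force: 54.0
-9.0 [111, 170, 10]; -8.5 [111, 170, 10]; -8.0 [111, 170, 10]; -7.5 [111, 170, 10]; -7.0 [109, 167, 10]; -6.5 [107, 163, 10]; -6.0 [99, 151, 10]; -5.5 [88, 131, 10]; -5.0 [82, 122, 10]; -4.5 [82, 123, 10]; -4.0 [92, 137, 13]; -3.5 [109, 159, 19]; -3.0 [123, 169, 41]; -2.5 [136, 171, 74]; -2.0 [149, 175, 105]; -1.5 [162, 180, 135]; -1.0 [169, 182, 150]; -0.5 [171, 182, 154]; 0.0 [172, 183, 154]; 0.5 [172, 183, 153]; 1.0 [169, 182, 145]; 1.5 [163, 179, 132]; 2.0 [148, 173, 97]; 2.5 [122, 164, 40]; 3.0 [108, 159, 12]; 3.5 [102, 157, 10]; 4.0 [92, 144, 10]; 4.5 [78, 120, 10]; 5.0 [74, 114, 10]; 5.5 [84, 130, 10]; 6.0 [94, 145, 10]; 6.5 [101, 158, 10]; 7.0 [105, 164, 10]; 7.5 [105, 164, 10]; 8.0 [105, 164, 10]; 
bubble -2.25 2.0
```

```bash
python3 -m crank '{"travel":[[0,0,0],[0,0,0],[0,0,0],[0,0,0],[0,0,0]],"turn":[[0,0,0],[0,0,0],[0,0,0],[0,0,0],[0,0,0]],"gripper":[1,1,1,1,1]}' 50
python3 - <<'E'
from meter import *
s,P=bubble();B=P[:,2];w=(B>80)&(abs(s)<13);print('bubble',s[w].min(),s[w].max())
t=grab('top');sd=grab('side')
big=lambda g,r,f:cv2.resize(g['pixels'][r[1]:r[3],r[0]:r[2],::-1],None,fx=f,fy=f,interpolation=cv2.INTER_CUBIC)
B=np.hstack([big(sd,(300,110,428,190),2.5),big(t,(330,205,458,285),2.5)])
cv2.imwrite('pics/z7.png',np.vstack([B,t['pixels'][:,:,::-1]]))
E
```

```text
clock: 12.9
position: [0.4642, -0.1545, 0.0752]
tool_rot: [3.14, -0.001, 1.978]
force: [2.0, 10.0, 19.1]
grip_width: 0.0146
finger_force: 54.0
bubble -2.25 2.0
```

View pics/z7.png

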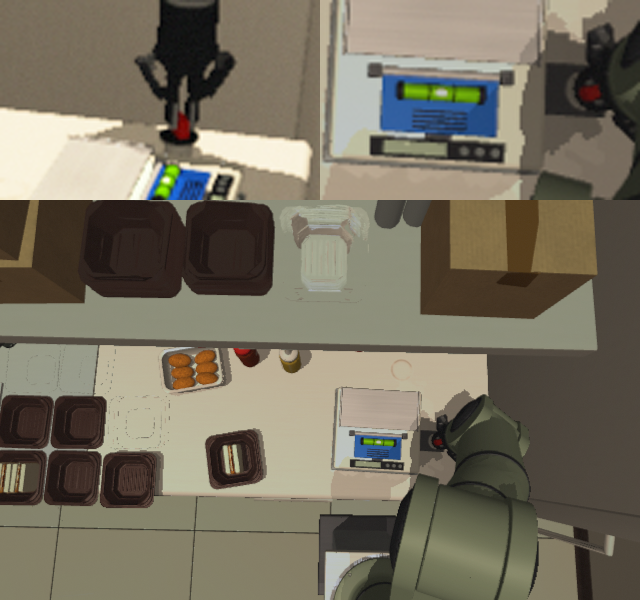

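The bubble sits at (441,92) between the two lines and holds steady. The flap is shut, the knob is held down with 19 N, and the tray and bottles are where they were. I'm handing the job in.

```bash
python3 -c "
from workcell import bot
print(bot.job_done())"
```

```text
the job is handed in; nothing more can be done
None
```

Job handed in at about 13 s: the spirit level is snapped shut, and the knob is still held on its stop (about 19 N down) with the bubble centred between the lines; the tray, sandwich and bottles look unmoved, and I never checked the timer but the arm stayed clear of it.

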